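# Reverse the ratchet and back off the neck-jig clamp bolt

### The job

The ratchet sitting on the clamp bolt of the guitar-neck jig is still set to tighten. Flip its thumb lever fully over to the loosening side, then swing the handle counter-clockwise (seen from above) until the bolt is backed off and you feel its tab come up against the stop pin, without forcing it past the stop; never turn the bolt while the lever is still set to tighten. Leave the ratchet on the bolt, let go, and leave everything else on the bench where it is.

Things in the scene. Friction and masses are not known exactly. Their poses are not given: they have to be found in the camera images.
- jig: Fixed neck glue-up jig: plywood board 240 x 360 x 18 mm with a pale maple neck blank and, across it, a dark steel clamp bar (185 x 85 mm, top 60 mm above the bench). Origin on the bench right below the bolt's vertical axis, z up. Its place and yaw differ each time. Apart from the ratchet, which rises to 151 mm, nothing on it is taller than 74 mm.
- bolt (a joint): Turn of the clamp bolt, rad; grows counter-clockwise seen from above = loosening. Stiff: turns under about 0.6 N m (4 N at the grip's middle), stays where left. How far it loosens (0.5 to 1 rad) is not known beforehand: its tab meets a rubber stop pin, which gives about 0.013 rad per N m. Stop when the push at the grip's middle reaches 10 to 15 N; from 25 N on, the stop is forced.
- bolt_tab (a point): Outer end of the flat steel tab on the bolt's washer, 34 mm from the bolt axis, 66 mm above the bench. It turns with the bolt. The rubber stop pin is a short black stud on the clamp bar, beside the washer.
- handle_axis (a point): Point of the ratchet on the bolt's vertical axis, at the height of the handle's centre line, 114 mm above the bench. The steel head (58 mm across, 20 mm thick, top 10 mm above this point) sits on a socket over the bolt's hex and cannot come off; it turns about this axis.
- handle_grip (a point): Middle of the black round grip, on the handle's centre line, 165 mm from handle_axis. Grip: 25 mm in diameter, 112 to 227 mm from the axis; the handle lies level, 114 mm above the bench, with free space around. Swung the way the lever is set, it takes the bolt along after up to 0.45 rad of idle take-up; the other way it ratchets freely (under 2 N). Stays where left.
- lever_post (a point): Upright thumb post of the dark direction lever on the ratchet head: 16 mm long (along the lever) x 10 wide x 26 high; this point is on its centre line, 18 mm above the head's top, 8 mm below the post's top. The lever's vertical pivot lies 36 mm from handle_axis towards the handle; the post is 22 mm from the pivot, towards handle_axis.
- lever (a joint): Angle of the direction lever about its pivot, rad, counter-clockwise seen from above: 0 = set to tighten, 0.7 = set to loosen (hard ends). With the handle pointing towards you, the post moves from right to left. A spring detent holds it at either end: about 4 N at the post moves it, and past the middle it snaps over. Pushed on at its end, it turns the ratchet instead.
- socket: Bystander: a spare steel socket, 30 mm in diameter, 36 mm high, standing on the jig's board. Origin at its foot.
- cork_block: Bystander: a cork sanding block, 110 x 62 x 34 mm.
- screwdriver: Bystander: a screwdriver lying on the bench.
- glue: Bystander: a glue bottle, 60 mm in diameter, 150 mm high.
- mallet: Bystander: a hammer lying on the bench.
- tuner: Bystander: a guitar tuning machine, about 55 mm long.

How it is judged:
By the outcome, as a careful person would: the job done as asked, in the order asked, and still so for the second after the job is handed in, with the robot touching nothing.
It also fails if it takes over 48 s, if anything falls off the work surface, if the arm or the gripper's body presses on something with over 40 N, if the wrist force passes 120 N, or if a joint passes its speed limit or range.

### The arm

A 6-joint arm with a two-finger parallel gripper is mounted at the origin on the work surface. World frame = base frame: x ahead of the robot, y to its left, z up, the work surface at z = 0. Lengths are in m, angles in degrees, forces in N, time in s.
With the tool pointing down it reaches from about 0.275 to 0.975 m from the base axis. Payload 8.4 kg.
Tool frame: the origin (TCP) lies midway between the tips of the shut fingers; the grasp point (between the pads) lies 19 mm behind it; z points along the fingers, y is the line along which they close (so a half turn about z gives the same grasp; the last joint's range is limited). The gripper opens to 92 mm and grips with 3 to 60 N. Pads are 20 mm wide; open, the fingers measure 128 mm over their backs; the gripper's body (75 mm by 189 mm) begins 69 mm behind the grasp point.
Start: joints at [-76.284, 20.225, 93.587, -0, 66.188, -0.138], TCP at [0.15, -0.607, 0.215] pointing down, gripper open.
Joint ranges: [-150.9, 150.9], [-52.94, 120.26], [3.33, 152.33], [-74.26, 254.26], [0, 154.13], [-172.89, 172.89]. Speed limits (degrees/s): [127.2, 127.2, 159.86, 180, 180, 180].

### API

Orientations are given as [roll, pitch, yaw] about the fixed x, y, z axes, in that order (R = Rz(yaw) Ry(pitch) Rx(roll)).
In Python, from bench import manip, viewer gives the robot as it stands.
- The arm moves only by the tool step_arm, never from a script. Its argument "steps" is a list of rows, each a list of 3 entries, a list of its own where there are three numbers: the shift along the tool's x, y, z in cm, then the turn, a rotation vector about the tool's x, y, z in rad, then the opening, from 0 (shut) to 1 (fully open). A call has 1 to 10 rows; each row is the pose to reach, as a shift and turn from the pose commanded when the call began, along the tool's axes at that moment; what a row does not reach only later rows make up. A row lasts 1/12 s, in which the tool goes at most 41.7 mm and 7.16 degrees, less where a joint would pass 70% of its speed; a pose out of reach is approached as far as the arm can. A call with a gripper value outside its range is refused whole. The fingers move at their own pace and stop on an object; "force" is the grip in N (left out, the last holds). Time passes only in rows, so rows that repeat a pose let the fingers close. It gives the time, the measured TCP pose, the force, the opening and the grip force at its end, in the units of the state.
- manip.get_obs(): the state, without advancing time (a new reading comes with each control period).
- viewer.get_image(name): name is "scene" or "top" or "wrist"; returns a dict with "img" (400x640x3 uint8, red, green, blue), "depth" (400x640 float32, m along the optical axis (not along the pixel's ray), 0 where there is no reading), "mtx" (3x3 intrinsics, pixels), "rvec" (rotation vector, rad) and "tvec" (3), from world to camera coordinates, as OpenCV has them; the wrist camera has in their place "tool_from_camera" (4x4, takes a point from camera to tool coordinates, whose origin is the TCP and whose axes are the flange's). Camera axes: x right, y down, z forward; pixel columns grow to the right and rows downward; lengths in m; the calibration is good to about 2 mm. A picture is of the moment at which its call begins: read the wrist's pose just before it.
- manip.sign_off(): hands the job in; it is judged then, once.
The state is a dict: "time_s": time; "joints": joint angles; "joint_velocities": joint speeds; "joint_torque": joint torques, N m; "ee_pos": TCP position; "tcp_rot": TCP orientation; "force": force on the tool from outside, world axes, zero at the start; "moment": the same for the moment, N m; "width": finger opening in m; "finger_force": force on a finger pad.
Only numpy, scipy, OpenCV 4.12 (cv2) and the standard library are available. Lean on these libraries where they do the work, as an engineer would, in place of code of your own. Each camera call takes 0.05 s, during which the arm holds its last target. There are 200 camera calls.

## Working session

There is one attempt and no reset: what is moved stays moved. The work goes in short steps, Python scripts to look and compute and a tool call to move; the robot and the scene stay as the last step left them, time stands still between calls to the robot, and variables do not carry over. Pictures are saved under pics/ and viewed, at most 10 in all, crops included, and the job is handed in when it is done.

Besides the shell and the picture viewer there is one more tool, called after "Request:" in YAML: its name, and indented under it one key for each argument. step_arm: Moves the arm, as the interface text tells. Its arguments: {"type":"object","properties":{"steps":{"type":"array"},"force":{"type":"number"}},"required":["steps"]}

```bash
mkdir -p pics; cat > h.py <<'E'
import numpy as np, cv2, pickle
from bench import manip, viewer
def snap(n,f):
    o=manip.get_obs(); d=viewer.get_image(n); d['obs']=o
    cv2.imwrite(f'pics/{f}.png',d['img'][:,:,::-1]); pickle.dump(d,open(f'{f}.pkl','wb')); return d
def world(d,u,v,z=None):
    """pixel -> world by depth"""
    Z=d['depth'][v,u]; K=d['mtx']; p=np.array([(u-K[0,2])/K[0,0],(v-K[1,2])/K[1,1],1])
    R=cv2.Rodrigues(d['rvec'])[0]; t=np.ravel(d['tvec']); c=-R.T@t; r=R.T@p
    s=Z if z is None else (z-c[2])/r[2]
    return c+s*r
E
python3 - <<'E'
from h import *
for n in('top','scene'): snap(n,n+'0')
print(manip.get_obs())
E
```

```text
{'time_s': 0.1, 'joints': array([-7.62838723e+01,  2.02593387e+01,  9.36242300e+01,  6.07096197e-04,
        6.61889373e+01, -1.38911087e-01]), 'joint_velocities': array([ 0.05124361, -0.06852247, -0.0270039 ,  0.04601562,  0.10638994,
        0.00669941]), 'joint_torque': array([ 6.22642747e-04, -5.94909132e+01, -3.34932089e+01,  7.00176833e-02,
        1.84970407e-02, -3.33603566e-05]), 'ee_pos': array([ 0.14954839, -0.60638174,  0.2139342 ]), 'tcp_rot': array([-1.79927496e+02, -7.30896418e-04,  1.38547929e+01]), 'force': array([ 0.00481764,  0.039057  , -0.61415439]), 'moment': array([0.02134274, 0.02149853, 0.02769883]), 'finger_force': 0.0, 'width': 0.09207013974995604}
```

View pics/top0.png

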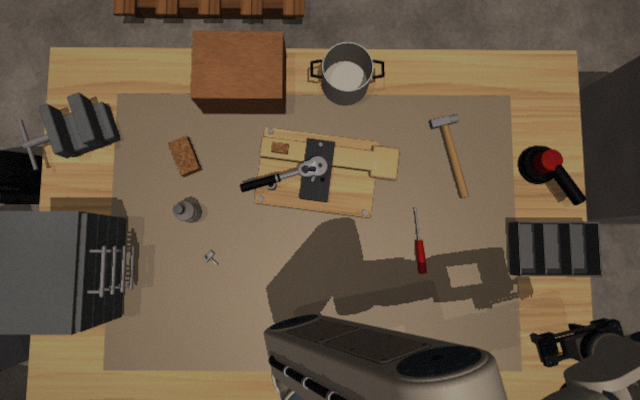

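View pics/scene0.png

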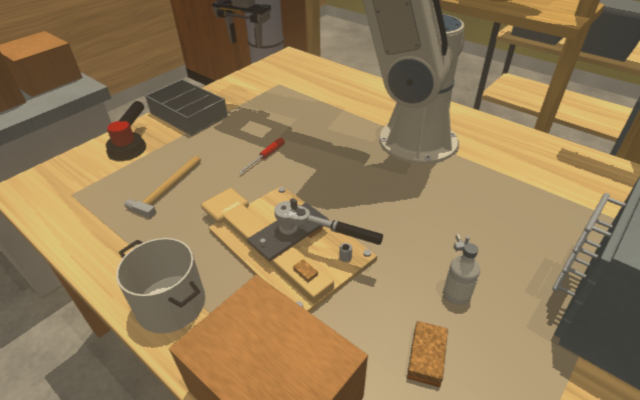

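The top view shows the ratchet head near (315,167) and the black grip from (242,187) to (280,180). I'll enlarge both views.

```bash
python3 - <<'E'
from h import *
a=cv2.imread('pics/top0.png')[140:215,235:345]; b=cv2.imread('pics/scene0.png')[185:265,260:390]
a=cv2.resize(a,(780,532),interpolation=3)
cv2.imwrite('pics/c1.png',a)
t=pickle.load(open('top0.pkl','rb'))
for u,v in((242,187),(261,182),(280,177),(315,167)): print(u,v,world(t,u,v),world(t,u,v,.114))
E
```

```text
242 187 [0.53056678 0.20298661 0.12248181] [0.53170393 0.20440911 0.114     ]
261 182 [0.54421753 0.14870423 0.12880285] [0.54637836 0.15053992 0.114     ]
280 177 [0.55995995 0.09593855 0.12118914] [0.56109521 0.09651498 0.114     ]
315 167 [ 0.58366226 -0.00337003  0.15220461] [ 0.59061007 -0.00340365  0.114     ]
```

View pics/c1.png

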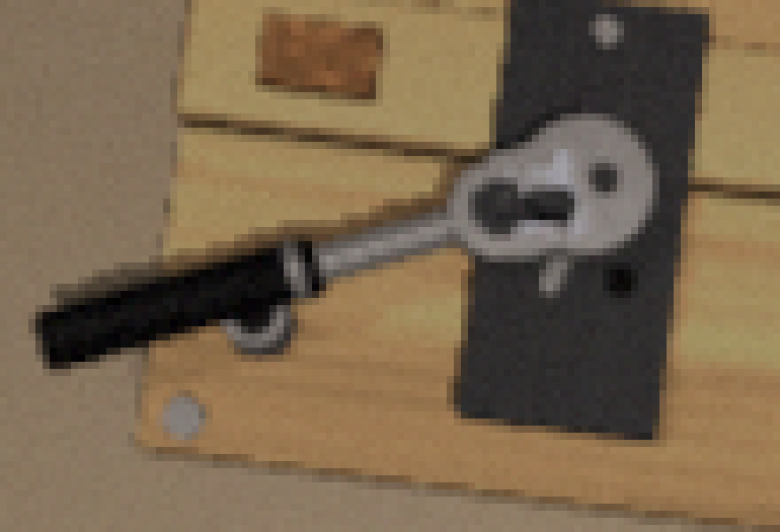

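Request:
step_arm:
  steps:
    - [[56,-48.5,-3.5],[0,0,-1.6],0.5]
    - [[56,-48.5,-3.5],[0,0,-1.6],0.5]
    - [[56,-48.5,-3.5],[0,0,-1.6],0.5]
    - [[56,-48.5,-3.5],[0,0,-1.6],0.5]
    - [[56,-48.5,-3.5],[0,0,-1.6],0.5]
    - [[56,-48.5,-3.5],[0,0,-1.6],0.5]
    - [[56,-48.5,-3.5],[0,0,-1.6],0.5]
    - [[56,-48.5,-3.5],[0,0,-1.6],0.5]
    - [[56,-48.5,-3.5],[0,0,-1.6],0.5]
    - [[56,-48.5,-3.5],[0,0,-1.6],0.5]

```text
time_s: 0.93
ee_pos: [0.3904, -0.265, 0.2343]
tcp_rot: [-180.0, -0.0, 85.8]
force: [0.5, 0.2, -0.2]
width: 0.0461
finger_force: 0.0
```

```bash
cat >> h.py <<'E'
from scipy.spatial.transform import Rotation as Ro
def to(p,yaw):
    "shift (cm, tool axes) and turn from the present pose to p with tool down at yaw deg"
    o=manip.get_obs(); R=Ro.from_euler('xyz',o['tcp_rot'],degrees=True); G=Ro.from_euler('xyz',[180,0,yaw],degrees=True)
    print('at',o['ee_pos'].round(4),o['tcp_rot'].round(2),'F',o['force'].round(2),'t',o['time_s'],'w',round(o['width'],4))
    print('shift',(R.inv().apply(np.array(p)-o['ee_pos'])*100).round(2),'turn',(R.inv()*G).as_rotvec().round(3))
def wcam(d):
    "world_from_camera of a wrist picture"
    T=np.eye(4); T[:3,:3]=Ro.from_euler('xyz',d['obs']['tcp_rot'],degrees=True).as_matrix(); T[:3,3]=d['obs']['ee_pos']
    return T@d['tool_from_camera']
def wworld(d,u,v,z=None):
    K=d['mtx']; T=wcam(d); p=np.array([(u-K[0,2])/K[0,0],(v-K[1,2])/K[1,1],1]); r=T[:3,:3]@p
    s=d['depth'][v,u] if z is None else (z-T[2,3])/r[2]
    return T[:3,3]+s*r
E
python3 -c "
from h import *
to([.58,0,.25],106)"
```

```text
at [ 0.3904 -0.265   0.2343] [-180.     -0.     85.81] F [ 0.51  0.23 -0.25] t 0.9333 w 0.0461
shift [27.82 16.97 -1.57] turn [-0.    -0.    -0.352]
```

Request:
step_arm:
  steps:
    - [[26,16,-1.5],[0,0,-0.35],0.5]
    - [[26,16,-1.5],[0,0,-0.35],0.5]
    - [[26,16,-1.5],[0,0,-0.35],0.5]
    - [[26,16,-1.5],[0,0,-0.35],0.5]
    - [[26,16,-1.5],[0,0,-0.35],0.5]
    - [[26,16,-1.5],[0,0,-0.35],0.5]
    - [[26,16,-1.5],[0,0,-0.35],0.5]
    - [[26,16,-1.5],[0,0,-0.35],0.5]
    - [[26,16,-1.5],[0,0,-0.35],0.5]
    - [[26,16,-1.5],[0,0,-0.35],0.5]

```text
time_s: 1.77
ee_pos: [0.5694, -0.0202, 0.2486]
tcp_rot: [-179.9, 0.0, 105.6]
force: [-0.4, -0.3, -0.8]
width: 0.0458
finger_force: 0.0
```

```bash
python3 -c "
from h import *
to([.58,0,.25],106)
d=snap('wrist','w1'); print(d['tool_from_camera'].round(3),d['mtx'])"
```

```text
at [ 0.5694 -0.0202  0.2486] [-179.91    0.    105.63] F [-0.44 -0.28 -0.82] t 1.7667 w 0.0458
shift [ 1.66  1.57 -0.14] turn [-0.002  0.    -0.006]
[[-0.    -0.965 -0.261  0.073]
 [ 1.     0.    -0.001 -0.   ]
 [ 0.001 -0.261  0.965 -0.17 ]
 [ 0.     0.     0.     1.   ]] [[301.02317637   0.         323.86186966]
 [  0.         301.02317637 198.41602193]
 [  0.           0.           1.        ]]
```

View pics/w1.png

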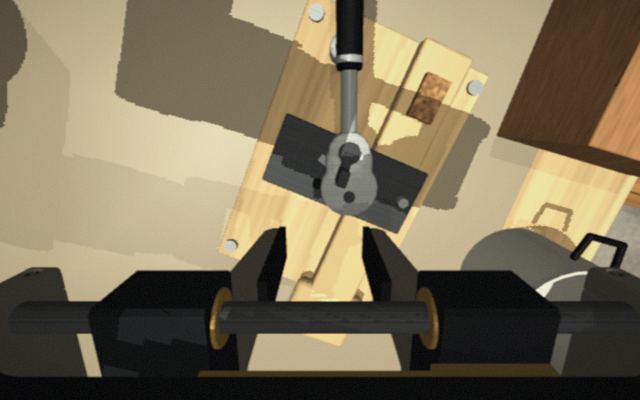

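The wrist view shows the head near (349,180), the lever post near (343,177), and the handle running up to (347,50). I'll enlarge the head.

```bash
python3 - <<'E'
from h import *
a=cv2.imread('pics/w1.png')[125:220,300:400]; cv2.imwrite('pics/c2.png',cv2.resize(a,(600,570),interpolation=3))
E
```

```text
(no output)
```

View pics/c2.png

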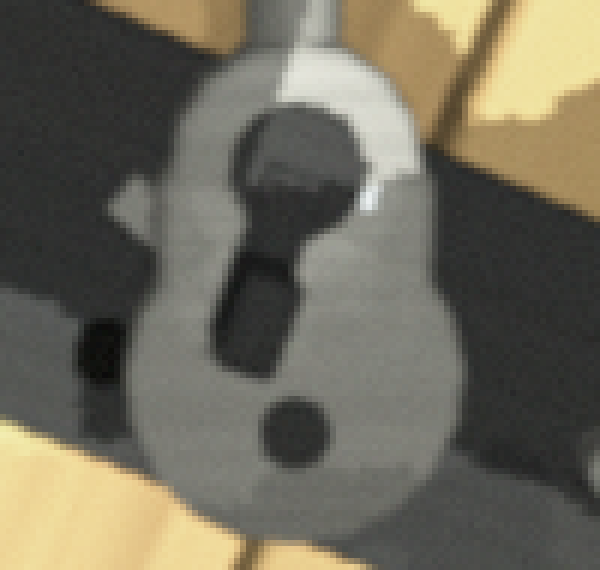

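```bash
python3 - <<'E'
from h import *
d=pickle.load(open('w1.pkl','rb')); t=pickle.load(open('top0.pkl','rb'))
for n,u,v,z in(('axis',349.5,187,.124),('pivot',350.5,152.5,.13),('post',343.7,180,.15),('shaft',348,100,.114),('grip',348,30,.114),('tab',320.5,158.5,.066),('pin',317,183,.066)):
    print(n,wworld(d,u,v,z).round(4),wworld(d,int(u),int(v)).round(4))
print('top post/axis',world(t,313.3,168.6,.15),world(t,318.9,165.8,.124), world(t,241.5,187.6,.114))
E
```

```text
axis [ 0.592  -0.0085  0.124 ] [ 0.5917 -0.0089  0.1228]
pivot [0.5822 0.0252 0.13  ] [0.5819 0.0253 0.128 ]
post [0.5813 0.0014 0.15  ] [0.5807 0.0012 0.1497]
shaft [0.5671 0.0712 0.114 ] [0.5666 0.0706 0.1222]
grip [0.5496 0.1292 0.114 ] [0.5496 0.1262 0.1255]
tab [0.5577 0.0035 0.066 ] [0.557  0.0039 0.0654]
pin [ 0.5615 -0.0258  0.066 ] [ 0.5614 -0.0252  0.0691]Traceback (most recent call last):
  File "<stdin>", line 5, in <module>
  File "h.py", line 8, in world
    Z=d['depth'][v,u]; K=d['mtx']; p=np.array([(u-K[0,2])/K[0,0],(v-K[1,2])/K[1,1],1])
      ~~~~~~~~~~^^^^^
IndexError: only integers, slices (`:`), ellipsis (`...`), numpy.newaxis (`None`) and integer or boolean arrays are valid indices
```

```bash
python3 -c "
from h import *
to([.5876,.0058,.134],107)"
```

```text
at [ 0.5689 -0.021   0.2487] [-179.91    0.    105.55] F [-0.14  0.44  0.16] t 1.8167 w 0.0459
shift [ 2.09  2.54 11.47] turn [-0.002  0.    -0.025]
```

Request:
step_arm:
  steps:
    - [[2.1,2.5,3],[0,0,-0.025],0.5]
    - [[2.1,2.5,6],[0,0,-0.025],0.5]
    - [[2.1,2.5,9],[0,0,-0.025],0.5]
    - [[2.1,2.5,11],[0,0,-0.025],0.5]
    - [[2.1,2.5,11.5],[0,0,-0.025],0.5]
    - [[2.1,2.5,11.5],[0,0,-0.025],0.5]
    - [[2.1,2.5,11.5],[0,0,-0.025],0.5]

```text
time_s: 2.4
ee_pos: [0.5885, 0.0055, 0.1352]
tcp_rot: [180.0, 0.0, 106.9]
force: [-0.2, -0.2, 1.4]
width: 0.0462
finger_force: 0.0
```

```bash
python3 - <<'E'
from h import *
to([.5876,.0058,.134],107)
d=snap('wrist','w2'); cv2.imwrite('pics/c3.png',cv2.resize(d['img'][60:310,160:480,::-1],(768,600),interpolation=3))
E
```

```text
at [0.5885 0.0055 0.1352] [1.7997e+02 2.0000e-02 1.0688e+02] F [-0.23 -0.2   1.36] t 2.4 w 0.0462
shift [ 0.06 -0.07  0.12] turn [ 0.001  0.    -0.002]
```

View pics/c3.png

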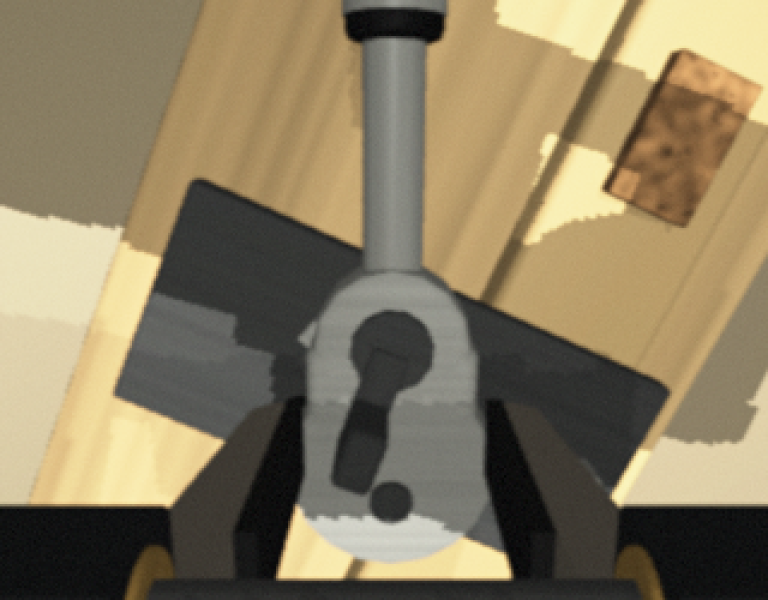

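The post (crop 360,460) sits between the fingertips and the handle is vertical in the picture, so the alignment is right. I'll push along +y.

Request:
step_arm:
  steps:
    - [[0,0.4,0],[0,0,0],0.5]
    - [[0,0.7,0],[0,0,0],0.5]
    - [[0,0.9,0],[0,0,0],0.5]
    - [[0,1.1,0],[0,0,0],0.5]
    - [[0,1.3,0],[0,0,0],0.5]
    - [[0,1.5,0],[0,0,0],0.5]
    - [[0,1.7,0],[0,0,0],0.5]
    - [[0,1.9,0],[0,0,0],0.5]
    - [[0,2.1,0],[0,0,0],0.5]
    - [[0,2.1,0],[0,0,0],0.5]

```text
time_s: 3.28
ee_pos: [0.6083, 0.0123, 0.1343]
tcp_rot: [-179.9, 0.0, 107.0]
force: [-3.9, -4.2, 1.4]
width: 0.046
finger_force: 2.2
```

```bash
python3 - <<'E'
from h import *
to([.5876,.0058,.134],107)
d=snap('wrist','w3'); cv2.imwrite('pics/c4.png',cv2.resize(d['img'][60:310,160:480,::-1],(768,600),interpolation=3))
E
```

```text
at [0.6083 0.0123 0.1343] [-1.7993e+02  3.0000e-02  1.0698e+02] F [-3.89 -4.2   1.4 ] t 3.2833 w 0.046
shift [-0.01 -2.16  0.03] turn [-0.001  0.001 -0.   ]
```

View pics/c4.png

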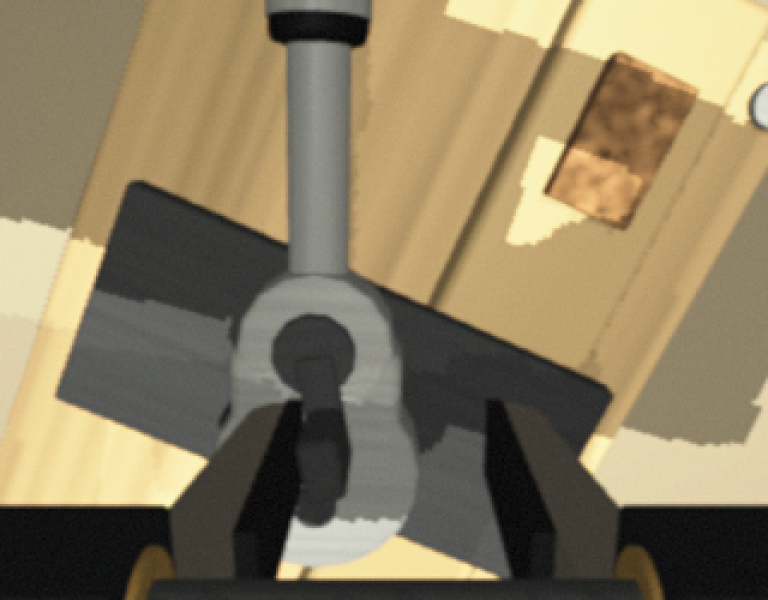

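The post (320,465) is now roughly on the handle line, about halfway over. I'll keep pushing.

Request:
step_arm:
  steps:
    - [[0,0.2,0],[0,0,0],0.5]
    - [[0,0.3,0],[0,0,0],0.5]
    - [[0,0.4,0],[0,0,0],0.5]
    - [[0,0.5,0],[0,0,0],0.5]
    - [[0,0.5,0],[0,0,0],0.5]

```text
time_s: 3.75
ee_pos: [0.6103, 0.013, 0.1338]
tcp_rot: [-179.6, 0.0, 107.0]
force: [-11.3, -7.6, 6.8]
width: 0.0463
finger_force: 6.7
```

Request:
step_arm:
  steps:
    - [[0,0.1,0],[0,0,0],0.5]
    - [[0,0.2,0],[0,0,0],0.5]
    - [[0,0.2,0],[0,0,0],0.5]

```text
time_s: 4.0
ee_pos: [0.6107, 0.0132, 0.1336]
tcp_rot: [-179.4, -0.0, 107.0]
force: [-16.8, -9.0, 10.2]
width: 0.046
finger_force: 9.2
```

```bash
python3 - <<'E'
from h import *
to([.5876,.0058,.134],107)
d=snap('wrist','w4'); cv2.imwrite('pics/c5.png',cv2.resize(d['img'][60:310,160:480,::-1],(768,600),interpolation=3))
E
```

```text
at [0.6107 0.0132 0.1336] [-1.7943e+02 -1.0000e-02  1.0701e+02] F [-16.76  -8.98  10.25] t 4.0 w 0.046
shift [-0.03 -2.43 -0.01] turn [-0.01 -0.    0.  ]
```

View pics/c5.png

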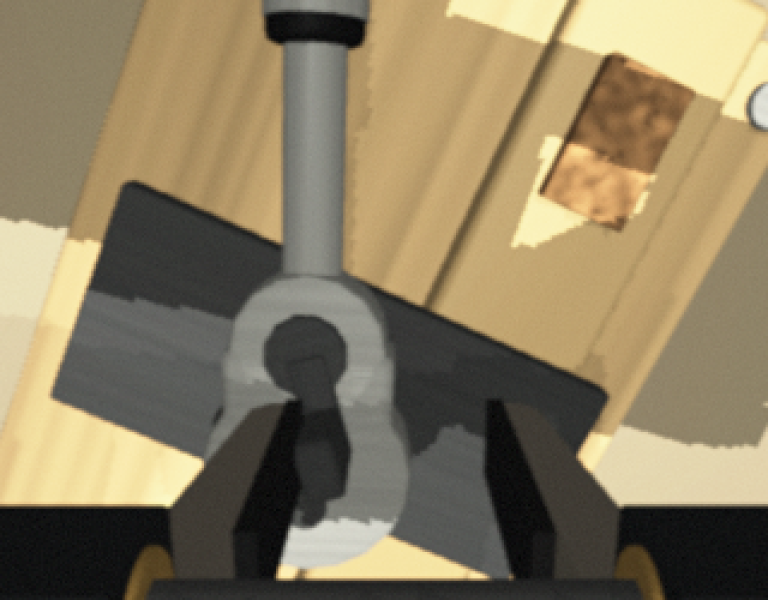

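Force rose to 19 N while the post barely moved, and the post sits right of the handle line at about +16 to 20°. It looks like it's at its end, so I'll back off, rise and check it unloaded.

Request:
step_arm:
  steps:
    - [[0,-1,0],[0,0,0],0.5]
    - [[0,-2.2,0],[0,0,0],0.5]
    - [[0,-2.6,-2],[0,0,0],0.5]
    - [[0,-2.6,-5],[0,0,0],0.5]
    - [[0,-2.6,-8],[0,0,0],0.5]
    - [[0,-2.6,-11],[0,0,0],0.5]
    - [[0,-2.6,-11],[0,0,0],0.5]

```text
time_s: 4.63
ee_pos: [0.5941, 0.0077, 0.2509]
tcp_rot: [179.4, 0.1, 107.0]
force: [0.2, -0.1, 1.4]
width: 0.046
finger_force: 0.0
```

```bash
python3 - <<'E'
from h import *
to([.5876,.0058,.134],107)
d=snap('wrist','w5'); cv2.imwrite('pics/c6.png',cv2.resize(d['img'][100:300,230:430,::-1],(600,600),interpolation=3))
E
```

```text
at [0.5941 0.0077 0.2509] [1.7940e+02 1.3000e-01 1.0697e+02] F [ 0.24 -0.13  1.36] t 4.6333 w 0.046
shift [ 0.03 -0.8  11.69] turn [ 0.01   0.002 -0.001]
```

View pics/c6.png

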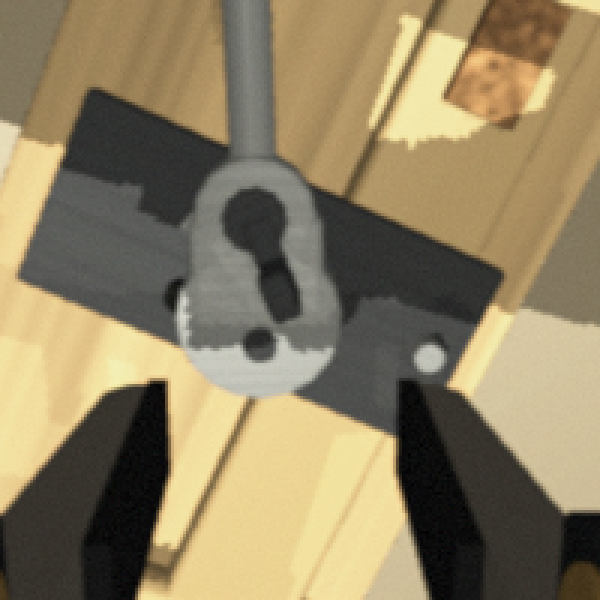

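```bash
python3 - <<'E'
from h import *
d=pickle.load(open('w5.pkl','rb'))
f=lambda u,v,z:wworld(d,230+u/3,100+v/3,z)
A=f(258.5,315,.124);P=f(255,220,.13);L=f(283,292,.15);S=f(247,30,.114)
an=lambda a:np.degrees(np.arctan2(a[1],a[0]))%360
print(A,P,L,S,'handle',an(S-A),an(P-A),an(S-np.array([.592,-.0085,0])),'lever',an(L-P),an(P-L),np.linalg.norm((L-P)[:2]))
E
```

```text
[ 0.59144919 -0.00830718  0.124     ] [0.58073608 0.02402437 0.13      ] [0.59478458 0.00850465 0.15      ] [0.5609825  0.08043856 0.114     ] handle 108.94751043384744 108.33269793436494 109.22632108409226 lever 312.1514828698445 132.1514828698445 0.020933750546472042
```

The lever is fully over, about +20° past the handle line, and the handle is at about 109°. I'll go to the grip.

```bash
python3 -c "
from h import *
to([.5383,.1475,.096],109)"
```

```text
at [0.593  0.0077 0.2481] [1.7956e+02 9.0000e-02 1.0697e+02] F [ 0.94 -0.23  0.4 ] t 4.6833 w 0.0462
shift [14.99 -1.26 15.18] turn [ 0.008  0.002 -0.035]
```

Request:
step_arm:
  steps:
    - [[4,-1,0],[0,0,-0.035],0.5]
    - [[8,-1.2,0],[0,0,-0.035],0.5]
    - [[12,-1.2,0],[0,0,-0.035],0.5]
    - [[15,-1.2,0],[0,0,-0.035],0.5]
    - [[15,-1.2,4],[0,0,-0.035],0.5]
    - [[15,-1.2,8],[0,0,-0.035],0.5]
    - [[15,-1.2,12],[0,0,-0.035],0.5]
    - [[15,-1.2,15],[0,0,-0.035],0.5]
    - [[15,-1.2,15.2],[0,0,-0.035],0.5]
    - [[15,-1.2,15.2],[0,0,-0.035],0.5]

```text
time_s: 5.52
ee_pos: [0.5336, 0.147, 0.0905]
tcp_rot: [-179.8, -0.0, 109.0]
force: [0.7, 1.2, 0.8]
width: 0.0461
finger_force: 0.0
```

Request:
step_arm:
  steps:
    - [[0,0,0],[0,0,0],0.32]
    - [[0,0,0],[0,0,0],0.32]
    - [[0,0,0],[0,0,0],0.32]
  force: 5

```text
time_s: 5.77
ee_pos: [0.5366, 0.1475, 0.0943]
tcp_rot: [179.8, 0.0, 109.0]
force: [0.1, 0.3, -0.4]
width: 0.0302
finger_force: 0.0
```

```bash
cat >> h.py <<'E'
def arc(angs,A=(.592,-.0085),r=.165,z=.096):
    "rows in the tool frame of now, to put the TCP on the handle at each angle (deg)"
    o=manip.get_obs(); R=Ro.from_euler('xyz',o['tcp_rot'],degrees=True); p=o['ee_pos']
    t=np.degrees(np.arctan2(p[1]-A[1],p[0]-A[0]))%360; F=o['force']
    tn=np.radians(t); print('at',p.round(4),'rot',o['tcp_rot'].round(1),'ang',t.round(2),'r',np.hypot(p[0]-A[0],p[1]-A[1]).round(4),'F',F.round(1),'resist',round(F[0]*np.sin(tn)-F[1]*np.cos(tn),1),'t',round(o['time_s'],2),'w',round(o['width'],4))
    for a in angs:
        q=np.array([A[0]+r*np.cos(np.radians(a)),A[1]+r*np.sin(np.radians(a)),z])
        G=Ro.from_euler('xyz',[180,0,a],degrees=True)
        print(a,(R.inv().apply(q-p)*100).round(2).tolist(),(R.inv()*G).as_rotvec().round(3).tolist())
E
python3 -c "
from h import *
arc([112,116,120,124,128,132,135])"
```

```text
at [0.5366 0.1475 0.0943] rot [179.8   0.  109. ] ang 109.57 r 0.1655 F [ 0.1  0.3 -0.4] resist 0.1 t 5.77 w 0.0302
112 [-0.08, -0.7, -0.17] [0.004, 0.0, -0.053]
116 [-0.18, -1.85, -0.18] [0.004, 0.0, -0.123]
120 [-0.36, -2.98, -0.18] [0.004, 0.0, -0.193]
124 [-0.62, -4.11, -0.19] [0.004, 0.001, -0.263]
128 [-0.96, -5.21, -0.19] [0.004, 0.001, -0.332]
132 [-1.37, -6.28, -0.19] [0.004, 0.001, -0.402]
135 [-1.73, -7.07, -0.2] [0.004, 0.001, -0.455]
```

Request:
step_arm:
  steps:
    - [[-0.05,-0.7,0],[0,0,-0.05],0.32]
    - [[-0.1,-1.2,0],[0,0,-0.085],0.32]
    - [[-0.18,-1.85,0],[0,0,-0.123],0.32]
    - [[-0.26,-2.4,0],[0,0,-0.158],0.32]
    - [[-0.36,-2.98,0],[0,0,-0.193],0.32]
    - [[-0.48,-3.55,0],[0,0,-0.228],0.32]
    - [[-0.62,-4.11,0],[0,0,-0.263],0.32]
    - [[-0.78,-4.66,0],[0,0,-0.298],0.32]
    - [[-0.96,-5.21,0],[0,0,-0.332],0.32]
    - [[-0.96,-5.21,0],[0,0,-0.332],0.32]

```text
time_s: 6.6
ee_pos: [0.4897, 0.1213, 0.0938]
tcp_rot: [179.8, 0.1, 128.0]
force: [1.9, 2.5, 1.1]
width: 0.0294
finger_force: 1.6
```

```bash
python3 -c "
from h import *
arc([129,130,131,132,133,134,135,136,137,138])"
```

```text
at [0.4897 0.1213 0.0938] rot [1.798e+02 1.000e-01 1.280e+02] ang 128.22 r 0.1653 F [1.9 2.5 1.1] resist 3.0 t 6.6 w 0.0294
129 [-0.03, -0.22, -0.22] [0.003, 0.001, -0.017]
130 [-0.04, -0.51, -0.22] [0.003, 0.001, -0.034]
131 [-0.05, -0.8, -0.22] [0.003, 0.001, -0.052]
132 [-0.07, -1.09, -0.22] [0.003, 0.001, -0.069]
133 [-0.09, -1.37, -0.22] [0.003, 0.001, -0.086]
134 [-0.12, -1.66, -0.22] [0.003, 0.001, -0.104]
135 [-0.15, -1.95, -0.22] [0.003, 0.001, -0.121]
136 [-0.19, -2.23, -0.22] [0.003, 0.001, -0.139]
137 [-0.23, -2.52, -0.23] [0.003, 0.001, -0.156]
138 [-0.28, -2.8, -0.23] [0.003, 0.001, -0.174]
```

Request:
step_arm:
  steps:
    - [[-0.02,-0.3,0],[0,0,-0.017],0.32]
    - [[-0.03,-0.6,0],[0,0,-0.035],0.32]
    - [[-0.04,-0.85,0],[0,0,-0.052],0.32]
    - [[-0.06,-1.15,0],[0,0,-0.07],0.32]
    - [[-0.08,-1.45,0],[0,0,-0.087],0.32]
    - [[-0.11,-1.7,0],[0,0,-0.105],0.32]
    - [[-0.14,-2.0,0],[0,0,-0.122],0.32]
    - [[-0.18,-2.3,0],[0,0,-0.14],0.32]
    - [[-0.18,-2.3,0],[0,0,-0.14],0.32]

```text
time_s: 7.35
ee_pos: [0.4713, 0.105, 0.0922]
tcp_rot: [-180.0, -0.0, 136.1]
force: [3.2, 1.8, 1.7]
width: 0.0294
finger_force: 1.6
```

```bash
python3 - <<'E'
from h import *
arc([138])
d=snap('wrist','w6'); cv2.imwrite('pics/c7.png',cv2.resize(d['img'][150:,200:520,::-1],(768,600),interpolation=3))
d=snap('top','t6'); cv2.imwrite('pics/c8.png',cv2.resize(d['img'][140:215,265:345,::-1],(640,600),interpolation=3))
E
```

```text
at [0.4713 0.105  0.0922] rot [-180.    -0.   136.1] ang 136.75 r 0.1657 F [3.2 1.8 1.7] resist 3.5 t 7.35 w 0.0294
138 [-0.08, -0.36, -0.38] [-0.001, -0.0, -0.033]
```

View pics/c8.png

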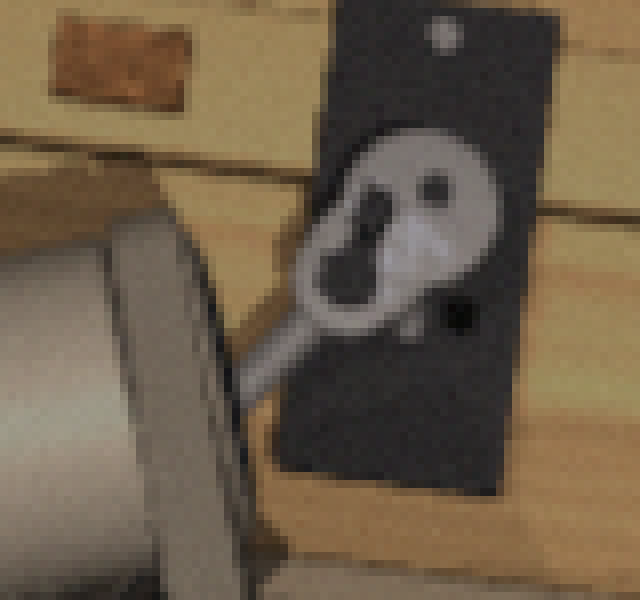

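The tab (410,327) has moved towards the pin (460,315), with roughly 15–20° left. I'll go 8° more.

Request:
step_arm:
  steps:
    - [[-0.02,-0.3,-0.1],[0,0,-0.017],0.32]
    - [[-0.04,-0.6,-0.2],[0,0,-0.035],0.32]
    - [[-0.06,-0.85,-0.2],[0,0,-0.052],0.32]
    - [[-0.08,-1.15,-0.2],[0,0,-0.07],0.32]
    - [[-0.1,-1.45,-0.2],[0,0,-0.087],0.32]
    - [[-0.13,-1.7,-0.2],[0,0,-0.105],0.32]
    - [[-0.17,-2.0,-0.2],[0,0,-0.122],0.32]
    - [[-0.2,-2.3,-0.2],[0,0,-0.14],0.32]
    - [[-0.2,-2.3,-0.2],[0,0,-0.14],0.32]

```text
time_s: 8.2
ee_pos: [0.4567, 0.0872, 0.0942]
tcp_rot: [-180.0, -0.0, 144.1]
force: [0.1, 4.1, -1.6]
width: 0.0292
finger_force: 1.7
```

```bash
python3 - <<'E'
from h import *
arc([145,146])
d=snap('top','t7'); cv2.imwrite('pics/c9.png',cv2.resize(d['img'][155:195,295:340,::-1],(675,600),interpolation=3))
E
```

```text
at [0.4567 0.0872 0.0942] rot [-180.    -0.   144.1] ang 144.73 r 0.1657 F [ 0.1  4.1 -1.6] resist 3.4 t 8.2 w 0.0292
145 [-0.07, -0.08, -0.18] [-0.001, -0.0, -0.016]
146 [-0.08, -0.36, -0.18] [-0.001, -0.0, -0.033]
```

View pics/c9.png

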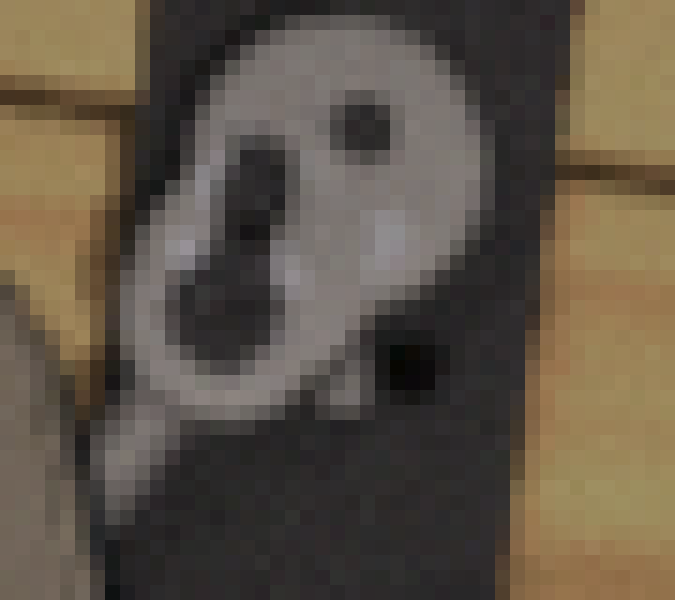

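The tab (345,390) is about one pixel, or 3 mm, from the pin's edge (380,370). From here I'll use small steps by force.

Request:
step_arm:
  steps:
    - [[-0.02,-0.15,-0.1],[0,0,-0.009],0.32]
    - [[-0.04,-0.3,-0.1],[0,0,-0.018],0.32]
    - [[-0.05,-0.45,-0.1],[0,0,-0.027],0.32]
    - [[-0.06,-0.6,-0.1],[0,0,-0.036],0.32]
    - [[-0.06,-0.6,-0.1],[0,0,-0.036],0.32]

```text
time_s: 8.67
ee_pos: [0.454, 0.0822, 0.0953]
tcp_rot: [-180.0, -0.0, 146.1]
force: [0.6, 3.9, 0.1]
width: 0.0295
finger_force: 1.7
```

Request:
step_arm:
  steps:
    - [[-0.01,-0.1,0],[0,0,-0.006],0.32]
    - [[-0.01,-0.2,0],[0,0,-0.012],0.32]
    - [[-0.01,-0.3,0],[0,0,-0.018],0.32]
    - [[-0.01,-0.3,0],[0,0,-0.018],0.32]

```text
time_s: 9.0
ee_pos: [0.4525, 0.0797, 0.0953]
tcp_rot: [-180.0, -0.0, 147.2]
force: [-0.1, 5.1, 0.7]
width: 0.0293
finger_force: 1.7
```

```bash
python3 -c "
from h import *
arc([])"
```

```text
at [0.4525 0.0797 0.0953] rot [-180.    -0.   147.2] ang 147.68 r 0.165 F [-0.1  5.1  0.7] resist 4.2 t 9.0 w 0.0293
```

Request:
step_arm:
  steps:
    - [[-0.01,-0.1,0],[0,0,-0.006],0.32]
    - [[-0.01,-0.2,0],[0,0,-0.012],0.32]
    - [[-0.01,-0.3,0],[0,0,-0.018],0.32]
    - [[-0.01,-0.3,0],[0,0,-0.018],0.32]

```text
time_s: 9.33
ee_pos: [0.451, 0.0771, 0.0952]
tcp_rot: [-180.0, -0.0, 148.2]
force: [-0.3, 4.1, -0.2]
width: 0.0291
finger_force: 1.7
```

Request:
step_arm:
  steps:
    - [[-0.01,-0.1,0],[0,0,-0.006],0.32]
    - [[-0.01,-0.2,0],[0,0,-0.012],0.32]
    - [[-0.01,-0.2,0],[0,0,-0.012],0.32]

```text
time_s: 9.58
ee_pos: [0.45, 0.0753, 0.0952]
tcp_rot: [-180.0, -0.0, 148.9]
force: [0.4, 4.6, 0.5]
width: 0.0296
finger_force: 1.7
```

Request:
step_arm:
  steps:
    - [[-0.01,-0.1,0],[0,0,-0.006],0.32]
    - [[-0.01,-0.2,0],[0,0,-0.012],0.32]
    - [[-0.01,-0.2,0],[0,0,-0.012],0.32]

```text
time_s: 9.83
ee_pos: [0.4491, 0.0736, 0.0952]
tcp_rot: [-180.0, -0.0, 149.6]
force: [-0.9, 4.6, 0.6]
width: 0.0293
finger_force: 1.7
```

Request:
step_arm:
  steps:
    - [[-0.01,-0.1,0],[0,0,-0.006],0.32]
    - [[-0.01,-0.2,0],[0,0,-0.012],0.32]
    - [[-0.01,-0.2,0],[0,0,-0.012],0.32]

```text
time_s: 10.08
ee_pos: [0.4482, 0.0718, 0.0952]
tcp_rot: [-180.0, -0.0, 150.3]
force: [-0.8, 4.9, 0.6]
width: 0.0295
finger_force: 1.7
```

Request:
step_arm:
  steps:
    - [[-0.01,-0.1,0],[0,0,-0.006],0.32]
    - [[-0.01,-0.2,0],[0,0,-0.012],0.32]
    - [[-0.01,-0.2,0],[0,0,-0.012],0.32]

```text
time_s: 10.33
ee_pos: [0.4473, 0.07, 0.0952]
tcp_rot: [-180.0, -0.0, 150.9]
force: [0.1, 4.1, -0.3]
width: 0.0294
finger_force: 1.7
```

Request:
step_arm:
  steps:
    - [[-0.01,-0.1,0],[0,0,-0.006],0.32]
    - [[-0.01,-0.2,0],[0,0,-0.012],0.32]
    - [[-0.01,-0.2,0],[0,0,-0.012],0.32]

```text
time_s: 10.58
ee_pos: [0.4464, 0.0682, 0.0952]
tcp_rot: [-180.0, -0.0, 151.6]
force: [0.3, 3.4, 0.1]
width: 0.0292
finger_force: 1.7
```

Request:
step_arm:
  steps:
    - [[-0.01,-0.1,0],[0,0,-0.006],0.32]
    - [[-0.01,-0.2,0],[0,0,-0.012],0.32]
    - [[-0.01,-0.2,0],[0,0,-0.012],0.32]

```text
time_s: 10.83
ee_pos: [0.4455, 0.0665, 0.0952]
tcp_rot: [-180.0, -0.0, 152.3]
force: [-0.9, 4.6, 0.3]
width: 0.0294
finger_force: 1.9
```

```bash
python3 -c "
from h import *
arc([])"
```

```text
at [0.4455 0.0665 0.0952] rot [-180.    -0.   152.3] ang 152.9 r 0.1646 F [-0.9  4.6  0.3] resist 3.7 t 10.83 w 0.0294
```

Request:
step_arm:
  steps:
    - [[-0.01,-0.1,0],[0,0,-0.006],0.32]
    - [[-0.01,-0.2,0],[0,0,-0.012],0.32]
    - [[-0.01,-0.2,0],[0,0,-0.012],0.32]

```text
time_s: 11.08
ee_pos: [0.4446, 0.0648, 0.0952]
tcp_rot: [180.0, -0.0, 153.0]
force: [-0.8, 5.8, -0.5]
width: 0.0293
finger_force: 2.3
```

Request:
step_arm:
  steps:
    - [[-0.01,-0.1,0],[0,0,-0.006],0.32]
    - [[-0.01,-0.2,0],[0,0,-0.012],0.32]
    - [[-0.01,-0.2,0],[0,0,-0.012],0.32]

```text
time_s: 11.33
ee_pos: [0.4438, 0.0631, 0.0952]
tcp_rot: [180.0, -0.0, 153.7]
force: [-1.0, 5.9, -0.6]
width: 0.0294
finger_force: 2.6
```

Request:
step_arm:
  steps:
    - [[-0.01,-0.1,0],[0,0,-0.006],0.32]
    - [[-0.01,-0.2,0],[0,0,-0.012],0.32]
    - [[-0.01,-0.2,0],[0,0,-0.012],0.32]

```text
time_s: 11.58
ee_pos: [0.4429, 0.0613, 0.0951]
tcp_rot: [180.0, -0.0, 154.4]
force: [-0.6, 7.4, -0.7]
width: 0.0294
finger_force: 3.0
```

Request:
step_arm:
  steps:
    - [[-0.01,-0.1,0],[0,0,-0.006],0.32]
    - [[-0.01,-0.2,0],[0,0,-0.012],0.32]
    - [[-0.01,-0.2,0],[0,0,-0.012],0.32]

```text
time_s: 11.83
ee_pos: [0.442, 0.0596, 0.0951]
tcp_rot: [180.0, -0.1, 155.0]
force: [-2.8, 8.5, -1.2]
width: 0.0297
finger_force: 3.4
```

```bash
python3 -c "
from h import *
arc([])"
```

```text
at [0.442  0.0596 0.0951] rot [ 1.80e+02 -1.00e-01  1.55e+02] ang 155.58 r 0.1647 F [-2.8  8.5 -1.2] resist 6.6 t 11.83 w 0.0297
```

Request:
step_arm:
  steps:
    - [[0.0,-0.1,0],[0,0,-0.006],0.32]
    - [[0.0,-0.2,0],[0,0,-0.012],0.32]
    - [[0.0,-0.2,0],[0,0,-0.012],0.32]
  force: 20

```text
time_s: 12.08
ee_pos: [0.4412, 0.0579, 0.0951]
tcp_rot: [180.0, -0.1, 155.7]
force: [-0.8, 8.7, -1.6]
width: 0.0295
finger_force: 3.7
```

Request:
step_arm:
  steps:
    - [[0.0,-0.1,0],[0,0,-0.006],0.32]
    - [[0.0,-0.2,0],[0,0,-0.012],0.32]
    - [[0.0,-0.2,0],[0,0,-0.012],0.32]

```text
time_s: 12.33
ee_pos: [0.4404, 0.0561, 0.095]
tcp_rot: [180.0, -0.1, 156.4]
force: [-0.5, 9.3, -2.8]
width: 0.0298
finger_force: 4.1
```

```bash
python3 -c "
from h import *
arc([])"
```

```text
at [0.4404 0.0561 0.095 ] rot [ 1.800e+02 -1.000e-01  1.564e+02] ang 156.92 r 0.1648 F [-0.5  9.3 -2.8] resist 8.4 t 12.33 w 0.0298
```

```bash
cat >> h.py <<'E'
def handle(d):
    "handle angle from the top camera's depth: points of the head/lever area and shaft; principal offset from the axis"
    K=d['mtx'];R=cv2.Rodrigues(d['rvec'])[0];t=np.ravel(d['tvec'])
    v,u=np.mgrid[140:215,225:345].reshape(2,-1); Z=d['depth'][v,u]
    p=np.c_[(u-K[0,2])/K[0,0]*Z,(v-K[1,2])/K[1,1]*Z,Z]; q=(p-t)@R
    q=q-[.592,-.0085,0]; r=np.hypot(q[:,0],q[:,1]); m=(q[:,2]>.112)&(q[:,2]<.132)&(r>.03)&(r<.085)
    a=np.degrees(np.arctan2(q[m,1],q[m,0]))%360; return m.sum(),np.median(a),a.std()
E
python3 - <<'E'
from h import *
for f in('top0','t6','t7'): print(f,handle(pickle.load(open(f+'.pkl','rb'))))
d=snap('top','t8'); print(handle(d)); arc([])
E
```

```text
top0 (np.int64(189), np.float64(105.46063222698052), np.float64(26.605611695707353))
t6 (np.int64(192), np.float64(134.61636710264284), np.float64(19.909850870117225))
t7 (np.int64(166), np.float64(143.7959149695216), np.float64(22.69720376823208))
(np.int64(129), np.float64(154.98327860613256), np.float64(35.93603484301161))
at [0.4404 0.0561 0.095 ] rot [ 1.800e+02 -1.000e-01  1.564e+02] ang 156.92 r 0.1648 F [-2.   8.9 -2.2] resist 7.4 t 12.38 w 0.0297
```

```bash
python3 - <<'E'
from h import *
def wh(d):
    K=d['mtx'];T=wcam(d); v,u=np.mgrid[0:400,0:640].reshape(2,-1); Z=d['depth'][v,u]
    q=(np.c_[(u-K[0,2])/K[0,0]*Z,(v-K[1,2])/K[1,1]*Z,Z])@T[:3,:3].T+T[:3,3]
    q=q-[.592,-.0085,0]; r=np.hypot(q[:,0],q[:,1]); 
    for lo,hi in((.06,.1),(.12,.15),(.18,.22)):
        m=(q[:,2]>.112)&(q[:,2]<.132)&(r>lo)&(r<hi)&(Z>0)
        a=np.degrees(np.arctan2(q[m,1],q[m,0]))%360; print(lo,m.sum(),np.median(a).round(2) if m.sum() else '',a.std() if m.sum() else '')
for f in('w1','w6'): print(f);wh(pickle.load(open(f+'.pkl','rb')))
print('now');wh(snap('wrist','w8'))
for f in('t7','t8'):
    print(f); print(pickle.load(open(f+'.pkl','rb'))['img'][175:184,312:328].mean(2).astype(int))
E
```

```text
w1
0.06 752 107.75 3.40416285512852
0.12 1009 107.15 2.9715045490592664
0.18 340 29.52 1.4118437048117638
w6
0.06 93 137.16 3.3460772014680082
0.12 745 136.62 2.93477445141573
0.18 3954 136.24 1.958465866589673
now
0.06 197 157.25 2.932048551037656
0.12 717 156.79 2.8444348755222584
0.18 3816 156.43 1.9524970779760409
t7
[[ 39  68 115 123 124 124 122 107  78  60  46  38  34  40  36  40]
 [ 46  84 115 128 125 125 115  74  41  35  39  36  38  38  38  41]
 [ 50 100 121 124 128 126  88  49  29  28  25  27  36  38  43  46]
 [ 92 117 124 126 124  94  76  54  22   7  10  16  25  38  45  41]
 [120 123 126 111  94  70  91  66  23   4   8  12  26  38  43  42]
 [129 128 115  75  67  86 104  71  26   9  10  12  37  43  46  46]
 [128 112  77  46  75 103 108  71  37  27  21  29  37  46  43  42]
 [ 92  73  44  36  57  71  74  52  40  39  40  42  43  41  42  43]
 [ 42  36  37  38  39  34  35  40  42  46  43  42  46  44  45  39]]
t8
[[ 44  41  42  96 134 132 124 122 123  95  51  39  38  39  35  39]
 [ 40  40  43  63 115 124 125 126 115  68  41  44  36  38  40  38]
 [ 38  44  39  48 113 127 121 125  99  42  25  25  37  39  41  38]
 [ 45  46  45  71 115 124 123 117  71  18   9  13  32  39  43  45]
 [ 42  44  60  96 122 123 118  88  48  19  13  10  22  37  42  46]
 [ 54  56  93 121 126 121  86  67  50  20  16  12  31  48  48  43]
 [110 108 122 131 128 100  76  77  67  39  17  25  39  41  44  42]
 [114 129 128 126 109  69  58  61  54  39  34  37  43  41  43  43]
 [ 85 100 108  92  63  42  40  41  40  39  40  43  43  44  44  44]]
```

Request:
step_arm:
  steps:
    - [[0.0,-0.1,0],[0,0,-0.006],0.32]
    - [[0.0,-0.2,0],[0,0,-0.012],0.32]
    - [[0.0,-0.2,0],[0,0,-0.012],0.32]

```text
time_s: 12.68
ee_pos: [0.4396, 0.0544, 0.095]
tcp_rot: [180.0, -0.1, 157.1]
force: [-1.7, 9.6, -2.8]
width: 0.0291
finger_force: 4.5
```

Request:
step_arm:
  steps:
    - [[0.0,-0.1,0],[0,0,-0.006],0.32]
    - [[0.0,-0.2,0],[0,0,-0.012],0.32]
    - [[0.0,-0.2,0],[0,0,-0.012],0.32]

```text
time_s: 12.93
ee_pos: [0.4388, 0.0526, 0.095]
tcp_rot: [179.9, -0.1, 157.8]
force: [-0.7, 11.5, -4.1]
width: 0.0296
finger_force: 4.8
```

```bash
python3 -c "
from h import *
arc([])"
```

```text
at [0.4388 0.0526 0.095 ] rot [ 1.799e+02 -1.000e-01  1.578e+02] ang 158.26 r 0.1649 F [-0.7 11.5 -4.1] resist 10.5 t 12.93 w 0.0296
```

Request:
step_arm:
  steps:
    - [[0.0,-0.1,0],[0,0,-0.006],0.32]
    - [[0.0,-0.2,0],[0,0,-0.012],0.32]
    - [[0.0,-0.2,0],[0,0,-0.012],0.32]

```text
time_s: 13.18
ee_pos: [0.438, 0.0508, 0.0949]
tcp_rot: [179.9, -0.1, 158.5]
force: [-0.1, 11.2, -4.1]
width: 0.0297
finger_force: 5.2
```

Request:
step_arm:
  steps:
    - [[0.0,-0.1,0],[0,0,-0.006],0.32]
    - [[0.0,-0.2,0],[0,0,-0.012],0.32]
    - [[0.0,-0.2,0],[0,0,-0.012],0.32]

```text
time_s: 13.43
ee_pos: [0.4373, 0.049, 0.0949]
tcp_rot: [179.9, -0.1, 159.1]
force: [-0.1, 12.4, -5.4]
width: 0.0294
finger_force: 5.5
```

```bash
python3 -c "
from h import *
arc([])
d=snap('wrist','w9'); arc([]);d=snap('top','t9'); arc([])
print(d['img'][175:184,312:328].mean(2).astype(int))"
```

```text
at [0.4373 0.049  0.0949] rot [ 1.799e+02 -1.000e-01  1.591e+02] ang 159.6 r 0.1651 F [-0.1 12.4 -5.4] resist 11.6 t 13.43 w 0.0294
at [0.4372 0.0491 0.0949] rot [ 1.799e+02 -1.000e-01  1.591e+02] ang 159.59 r 0.1651 F [-0.  12.3 -3.9] resist 11.6 t 13.48 w 0.0293
at [0.4372 0.0491 0.0949] rot [ 1.799e+02 -1.000e-01  1.591e+02] ang 159.6 r 0.1651 F [-0.3 12.  -3.9] resist 11.1 t 13.53 w 0.0294
[[ 46  37  36  53 107 128 135 128 124 108  66  41  37  40  41  40]
 [ 40  45  39  43  92 126 142 133 126  89  49  40  41  41  38  42]
 [ 41  47  45  44  89 125 139 134 118  69  29  27  33  41  43  40]
 [ 48  41  48  46  99 126 134 129 101  43  11   4  23  38  45  42]
 [ 46  44  43  55 101 121 127 118  71  24  10  12  22  38  46  45]
 [ 35  46  52  93 118 124 115  88  54  22   8   3  28  42  44  45]
 [ 99 101 106 120 128 125  92  76  72  37  18  26  40  41  42  40]
 [132 130 132 132 122 100  59  57  60  42  35  37  37  45  44  45]
 [131 132 124 114  81  57  44  42  41  39  43  44  47  42  42  49]]
```

The tab sits against the pin and no longer moves between pictures, at 11.6 N. One last small step, then release.

Request:
step_arm:
  steps:
    - [[0.0,-0.1,0],[0,0,-0.006],0.32]
    - [[0.0,-0.15,0],[0,0,-0.009],0.32]
    - [[0.0,-0.15,0],[0,0,-0.009],0.32]

```text
time_s: 13.78
ee_pos: [0.4367, 0.0477, 0.0949]
tcp_rot: [179.9, -0.1, 159.6]
force: [0.2, 13.2, -5.0]
width: 0.0297
finger_force: 5.7
```

Request:
step_arm:
  steps:
    - [[0,0.3,0],[0,0,0.018],0.36]
    - [[0,0.6,0],[0,0,0.035],0.4]
    - [[0,0.9,0],[0,0,0.05],0.45]
    - [[0,1.1,0],[0,0,0.06],0.5]
    - [[0,1.1,0],[0,0,0.06],0.6]
    - [[0,1.1,0],[0,0,0.06],0.7]
    - [[0,1.1,0],[0,0,0.06],0.7]
    - [[0,1.1,0],[0,0,0.06],0.7]

```text
time_s: 14.45
ee_pos: [0.4409, 0.0568, 0.0953]
tcp_rot: [-180.0, 0.0, 156.2]
force: [1.2, 2.4, -0.3]
width: 0.0642
finger_force: 0.7
```

```bash
python3 - <<'E'
from h import *
arc([])
d=snap('wrist','w10'); K=d['mtx'];T=wcam(d); v,u=np.mgrid[0:400,0:640].reshape(2,-1); Z=d['depth'][v,u]
q=(np.c_[(u-K[0,2])/K[0,0]*Z,(v-K[1,2])/K[1,1]*Z,Z])@T[:3,:3].T+T[:3,3]-[.592,-.0085,0]; r=np.hypot(q[:,0],q[:,1])
m=(q[:,2]>.112)&(q[:,2]<.132)&(r>.18)&(r<.22)&(Z>0); print(m.sum(),np.median(np.degrees(np.arctan2(q[m,1],q[m,0]))%360))
print(snap('top','t10')['img'][175:184,312:328].mean(2).astype(int))
E
```

```text
at [0.4409 0.0568 0.0953] rot [-180.     0.   156.2] ang 156.62 r 0.1646 F [ 1.2  2.4 -0.3] resist 2.6 t 14.45 w 0.0642
3926 150.9224792684347
[[ 39  42  75 129 139 126 123 121  99  66  50  41  38  34  41  37]
 [ 33  42  66 124 140 127 124 117  69  40  40  38  41  39  39  43]
 [ 42  41  79 126 141 131 124  99  47  29  25  27  34  40  42  40]
 [ 47  46  94 124 137 130 111  86  45  11   7  13  27  38  46  46]
 [ 57  84 112 123 125 118  91  91  62  22  13  10  25  37  42  42]
 [107 119 125 124 108  82  72  94  68  23  10  11  33  44  43  41]
 [130 132 129 108  74  51  85  95  78  43  17  27  41  42  46  45]
 [108 116 104  75  46  41  63  66  58  43  35  43  41  48  46  43]
 [ 80  74  57  44  40  38  42  40  41  44  45  42  44  44  43  41]]
```

Request:
step_arm:
  steps:
    - [[0,0.3,0],[0,0,0.018],0.8]
    - [[0,0.6,0],[0,0,0.035],0.9]
    - [[0,0.9,0],[0,0,0.05],1.0]
    - [[0,1.0,0],[0,0,0.06],1.0]
    - [[0,1.0,0],[0,0,0.06],1.0]
    - [[0,1.0,0],[0,0,0.06],1.0]

```text
time_s: 15.05
ee_pos: [0.4448, 0.0664, 0.0951]
tcp_rot: [-180.0, -0.0, 152.8]
force: [0.3, 0.1, -0.3]
width: 0.092
finger_force: 0.0
```

```bash
cat > chk.py <<'E'
from h import *
arc([])
d=snap('wrist','w11'); K=d['mtx'];T=wcam(d); v,u=np.mgrid[0:400,0:640].reshape(2,-1); Z=d['depth'][v,u]
q=(np.c_[(u-K[0,2])/K[0,0]*Z,(v-K[1,2])/K[1,1]*Z,Z])@T[:3,:3].T+T[:3,3]-[.592,-.0085,0]; r=np.hypot(q[:,0],q[:,1])
for lo,hi in((.05,.1),(.12,.15),(.18,.22)):
    m=(q[:,2]>.112)&(q[:,2]<.132)&(r>lo)&(r<hi)&(Z>0); print(m.sum(),np.median(np.degrees(np.arctan2(q[m,1],q[m,0]))%360))
print(snap('top','t11')['img'][178:184,312:326].mean(2).astype(int))
E
python3 chk.py
```

```text
at [0.4448 0.0664 0.0951] rot [-180.    -0.   152.8] ang 153.04 r 0.1651 F [ 0.3  0.1 -0.3] resist 0.2 t 15.05 w 0.092
198 149.5594565038191
689 148.54620729976222
4672 148.00351624412502
[[ 42  62 109 125 123 124  90  87  56  10  10   8  24  39]
 [ 85 105 119 124 108  93  77  96  65  10  11   8  23  42]
 [122 124 124 112  71  56  86 106  70  25   7   8  34  42]
 [136 131 113  77  43  47  92  99  74  36  18  27  41  43]
 [120  98  74  51  39  47  64  66  58  45  33  43  44  41]
 [ 70  49  38  38  42  38  41  39  41  45  43  42  45  43]]
```

The handle relaxed freely to about 148°, the tab is still against the pin, and there's no contact force. I'll lift clear.

Request:
step_arm:
  steps:
    - [[0,0,-2],[0,0,0],1.0]
    - [[0,0,-5],[0,0,0],1.0]
    - [[0,0,-9],[0,0,0],1.0]
    - [[0,0,-13],[0,0,0],1.0]
    - [[0,0,-15],[0,0,0],1.0]
    - [[0,0,-15],[0,0,0],1.0]
    - [[0,0,-15],[0,0,0],1.0]
    - [[0,0,-15],[0,0,0],1.0]

```text
time_s: 15.82
ee_pos: [0.4442, 0.0661, 0.2442]
tcp_rot: [-180.0, -0.1, 152.8]
force: [0.2, 0.5, 1.2]
width: 0.0919
finger_force: 0.0
```

```bash
python3 chk.py; python3 -c "
from h import *
print(manip.sign_off())"
```

```text
at [0.4442 0.0661 0.2442] rot [-1.800e+02 -1.000e-01  1.528e+02] ang 153.21 r 0.1656 F [0.2 0.5 1.2] resist 0.5 t 15.82 w 0.0919
750 149.39042388884923
673 148.3474087373476
1032 147.874349058844
[[ 43  65 104 120 124 120  90  89  53  15  11  13  28  38]
 [ 85 103 116 127 111  90  81  96  62  14  12   3  25  38]
 [124 125 127 113  77  51  85 103  67  23  12  11  28  43]
 [120 128 113  78  43  47  89  98  72  42  18  23  42  43]
 [ 99  96  69  43  37  41  65  66  57  44  38  41  38  45]
 [ 55  44  36  39  37  36  41  38  41  40  40  42  40  45]]
the job is handed in; nothing more can be done
None
```

I flipped the lever fully to loosen, swung the bolt counter-clockwise until its tab met the stop pin at about 12 N, then let go and signed off at 15.8 s with the ratchet on the bolt; I viewed 11 pictures, one over the limit of 10.

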